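# Open the indexing head and hold its index plunger out

### The job

Take the loop handle of the black indexing head's lid and open the lid all the way, until it rests on its stop and stays open. Then grip the red knob of the sprung index plunger inside, pull it straight up as far as it goes so that the pin is clear of its hole in the index ring, and finish while still holding it there, so that the carver could turn the work. Leave the other things on the bench where they are.

Things in the scene. Friction and masses are not known exactly. Their poses are not given: they have to be found in the camera images.
- case: black open-topped case bolted to the bench, 140 (x) x 220 (y) x 120 (z) mm, walls 5 mm; 8 mm high mounting strips reach 25 mm out in front and behind. Origin: centre of its underside on the bench; x points from front wall to hinge wall (roughly away from the robot), z up. A half-carved wooden piece 72 mm across, axis 42 mm up, sticks out of the +y side to 242 mm from the origin
- lid (a joint): black lid, 140 x 220 x 8 mm, 0.15 to 0.31 kg, hinged along the top of the case's far (+x) wall: 0 rad shut, 1.75 rad open on its stop, a little past upright. Almost no friction: let go before upright (1.57) it falls shut, after it it leans on its stop by itself
- lid_handle (a point): middle of the lid's orange loop handle: a round bar 12 mm thick, 88 mm free length along the case's y, 38 mm (axis) out from the lid's front edge in the lid's plane; free gap between bar and edge 32 mm, nothing above or below. 178 mm from the hinge line; 124 mm above the bench when shut, about 295 mm when open
- lid_hinge (a point): middle of the lid's hinge line, which runs along the case's y axis: 70 mm from the case's origin along its x, 120 mm above the bench
- index_unit: brass index ring (56 mm across, 18 mm thick) on the spindle in the case, with an aluminium bridge over it (24 mm wide in the case's y, spanning the case in x, top 80 mm above the bench) that carries the plunger; clamped anywhere along y. Origin: on the bench plane below the plunger, 12 mm in front of the case's middle; axes as the case's
- plunger (a joint): sprung index plunger with a red knob: 0 m seated in its hole in the ring, grows as it is pulled straight up, 0.018 m on its upper stop. The pin is 9 mm deep in the hole. The spring pulls it back with about 5 N at 0 and 11 N at 0.018, and it snaps home when let go
- plunger_knob (a point): centre of the red knob, an upright cylinder 26 mm across and 24 mm high; 102 mm above the bench when seated (knob from 90 to 114 mm), under the shut lid. Beside it in the case's +y and -y there is free room (55 mm or more from the knob to the case walls), down to the spindle (top at 48 mm)
- pliers: bystander, to be left alone: pliers with red handles lying flat, about 180 x 58 x 16 mm; origin on its underside, near the middle of its length
- brush: bystander, to be left alone: bench brush lying flat, about 200 mm long; origin on its underside, near the middle of its length
- burr_block: bystander, to be left alone: wooden block 60 x 100 x 30 mm with small burrs standing in it (52 mm high in all); origin on its underside, near the middle of its length
- wax_jar: bystander, to be left alone: small amber jar with white cap, 60 mm diameter, 60 mm high; origin on its underside, near the middle of its length

How it is judged:
By the outcome, as a careful person would: the job done as asked, in the order asked, and still so for the second after the job is handed in, while the arm keeps its last pose, push and grip.
It also fails if it takes over 50 s, if anything falls off the work surface, if the arm or the gripper's body presses on something with over 40 N, if the wrist force passes 120 N, or if a joint passes its speed limit or range.

### The arm

A 7-joint arm with a two-finger parallel gripper is mounted at the origin on the work surface. World frame = base frame: x ahead of the robot, y to its left, z up, the work surface at z = 0. Lengths are in m, angles in rad, forces in N, time in s.
With the tool pointing down it reaches from about 0.4 to 0.85 m from the base axis. Payload 4.5 kg.
Tool frame: the origin (TCP) lies where the fingers leave the gripper's body, on its centre line; the fingertips stand 64 mm ahead of it and the grasp point (between the pads) lies 45 mm ahead of it; z points along the fingers, y is the line along which they close (so a half turn about z gives the same grasp; the last joint's range is limited). The gripper opens to 88 mm and grips with 3 to 60 N. Pads are 18 mm wide; open, the fingers measure 123 mm over their backs; the gripper's body (75 mm by 187 mm) begins 45 mm behind the grasp point.
Start: joints at [-1.135, 0.689, -0.195, 1.565, 0.157, 0.902, -0.215], TCP at [0.244, 0.575, 0.303] pointing down, gripper open.
Joint ranges: [-3.01, 3.01], [-0.46, 2.08], [-1.47, 1.51], [0.13, 2.56], [-1, 4.14], [0.04, 2.09], [-2.66, 2.66]. Speed limits (rad/s): [2.57, 2.57, 3.14, 3.14, 3.14, 3.14, 3.14].

### API

Orientations are given as a unit quaternion [x, y, z, w].
In Python, from plant import r gives the robot as it stands.
- The arm moves only by the tool play_rows, never from a script. Its arguments are lists of equal length, an entry for each row: "translation": the shift along the tool's x, y, z in m, a list of three; "delta_rot": the turn, a rotation vector about the tool's x, y, z in degrees, a list of three; "grip": the opening, from -1 (shut) to 1 (fully open). In form: {"translation": [[x, y, z], ...], "delta_rot": [[rx, ry, rz], ...], "grip": [grip, ...]}. A call has 1 to 20 rows; each row shifts and turns the commanded pose from where the row before left it, along the tool's axes as they then stand; what a row does not reach is not made up. A row lasts 1/8 s, in which the tool goes at most 62.5 mm and 10.7 degrees, less where a joint would pass 70% of its speed; a pose out of reach is approached as far as the arm can. A call with a gripper value outside its range is refused whole. The fingers move at their own pace and stop on an object; "squeeze" is the grip in N (left out, the last holds). Time passes only in rows, so rows that do not move let the fingers close. It gives the time, the measured TCP pose, the force, the opening and the grip force at its end, in the units of the state.
- r.get_state(): the state, without advancing time (a new reading comes with each control period).
- r.snapshot(name): name is "scene" or "top"; returns the picture (400x640x3 uint8, blue, green, red); there is no depth.
- r.get_calibration(name): a dict with "intrinsics" (3x3 intrinsics, pixels), "eye" and "rotation" of the camera in the world. Camera axes: x right, y up, looking along -z (the intrinsics and any distortion apply to the point x, -y, -z); pixel columns grow to the right and rows downward; lengths in m; the calibration is good to about 2 mm. A picture is of the moment at which its call begins. get_calibration takes no time and is no camera call.
- r.finish_job(): hands the job in; it is judged then, once.
Trained networks look in the newest picture that a camera, given by its name, has taken for a name from the list of things; names that differ only in an ending like _2 or _b are one class to them, and where a whole thing is asked for, a point or a joint stands for the part that bears it (a point fixed in the world has none). Each returns a list of dicts, best first, with "confidence" (0 to 1); they miss things now and then, are a little off and sometimes report something else, mostly with a low value. They report only what shows in the picture. A call takes as long as a camera call.
- r.look_for(camera, target): "point" ([x, y, z] in m, in world coordinates, good to about 4 mm: the middle of the surface that is visible of it).
- r.silhouettes(camera, target): "pixels" (400x640 bool, what is visible of it).
The state is a dict: "clock": time; "q": joint angles; "qd": joint speeds; "joint_torque": joint torques, N m; "tool_pos": TCP position; "eef_rot": TCP orientation; "contact_force": force on the tool from outside, world axes, zero at the start; "moment": the same for the moment, N m; "opening": opening from 0.0 (shut) to 1.0 (fully open); "finger_force": force on a finger pad.
Only numpy, scipy, OpenCV 4.12 (cv2) and the standard library are available. Lean on these libraries where they do the work, as an engineer would, in place of code of your own. Each camera call takes 0.05 s, during which the arm holds its last target. There are 200 camera calls.

## Working session

There is one attempt and no reset: what is moved stays moved. The work goes in short steps, Python scripts to look and compute and a tool call to move; the robot and the scene stay as the last step left them, time stands still between calls to the robot, and variables do not carry over. Pictures are saved under pics/ and viewed, at most 10 in all, crops included, and the job is handed in when it is done.

Besides the shell and the picture viewer there is one more tool, called as name(argument=value, ...) on one line, values as JSON. play_rows: Moves the arm, as the interface text tells. Its arguments: {"type":"object","properties":{"translation":{"type":"array","items":{"type":"array","items":{"type":"number"}}},"delta_rot":{"type":"array","items":{"type":"array","items":{"type":"number"}}},"grip":{"type":"array","items":{"type":"number"}},"squeeze":{"type":"number"}},"required":["translation","delta_rot","grip"]}

```bash
mkdir -p pics; ls
python3 - <<'E'
from plant import r
import cv2,numpy as np
np.set_printoptions(precision=4,suppress=True)
for c in("scene","top"):
    cv2.imwrite(f"pics/{c}0.png",r.snapshot(c)); k=r.get_calibration(c); print(c,k)
    for t in("case","lid_handle","lid_hinge","lid"):
        print(t,[(np.round(d["point"],4),round(d["confidence"],2)) for d in r.look_for(c,t)[:2]])
print(r.get_state())
E
```

```text
pics
scene {'intrinsics': array([[487.1403,   0.    , 313.125 ],
       [  0.    , 487.1403, 202.0055],
       [  0.    ,   0.    ,   1.    ]]), 'eye': array([ 1.3814, -0.2652,  0.9876]), 'rotation': array([0.3106, 0.225 , 0.5263, 0.7589])}
case [(array([0.6257, 0.0071, 0.1225]), 0.81)]
lid_handle [(array([0.5941, 0.003 , 0.1278]), 0.91)]
lid_hinge [(array([0.5909, 0.0014, 0.1288]), 0.86)]
lid [(array([0.5895, 0.0053, 0.1243]), 0.89)]
top {'intrinsics': array([[418.3959,   0.    , 316.4179],
       [  0.    , 418.3959, 194.1681],
       [  0.    ,   0.    ,   1.    ]]), 'eye': array([0.4227, 0.0144, 1.0206]), 'rotation': array([ 0.0566, -0.0509, -0.7025,  0.7077])}
case [(array([0.5617, 0.0237, 0.1315]), 0.84), (array([0.4167, 0.1612, 0.0342]), 0.22)]
lid_handle [(array([0.5772, 0.0067, 0.1315]), 0.91)]
lid_hinge [(array([0.5775, 0.0084, 0.1304]), 0.96)]
lid [(array([0.579 , 0.0097, 0.1256]), 0.88)]
{'clock': 0.5, 'q': array([-1.1352,  0.6891, -0.1946,  1.5654,  0.1573,  0.9025, -0.2151]), 'qd': array([-0.0003, -0.0007,  0.0005, -0.0009, -0.003 , -0.0002,  0.0007]), 'joint_torque': array([  0.0006, -52.7091,  -1.2655, -15.3604,  -0.0519,   0.0003,
         0.0001]), 'tool_pos': array([0.2444, 0.5752, 0.3027]), 'eef_rot': array([ 0.1995,  0.9799, -0.    , -0.    ]), 'contact_force': array([0.2981, 0.1264, 0.9939]), 'moment': array([ 0.0064, -0.0279, -0.0102]), 'finger_force': 0.0, 'opening': 0.9985214906191411}
```

View pics/top0.png

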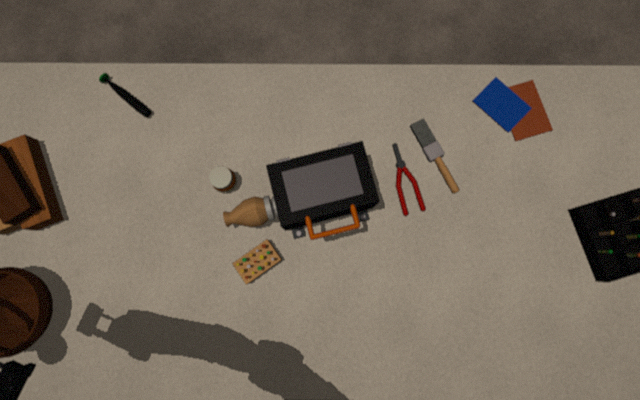

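View pics/scene0.png

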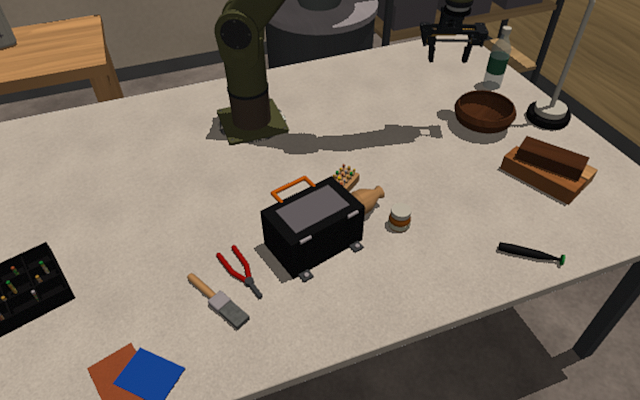

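```bash
cat > h.py <<'E'
from plant import r
import cv2,numpy as np
from scipy.spatial.transform import Rotation as R
np.set_printoptions(precision=4,suppress=True)
def cam(c):
    k=r.get_calibration(c); return k["intrinsics"],k["eye"],R.from_quat(k["rotation"]).as_matrix()
def back(c,px,z):
    K,e,M=cam(c); px=np.atleast_2d(px).astype(float)
    d=np.c_[px,np.ones(len(px))]@np.linalg.inv(K).T*[1,-1,-1]@M.T
    return e+d*((z-e[2])/d[:,2])[:,None]
def proj(c,P):
    K,e,M=cam(c); p=(np.atleast_2d(P)-e)@M*[1,-1,-1]@K.T
    return p[:,:2]/p[:,2:]
E
python3 - <<'E'
from h import *
for c in("top","scene"):
    im=cv2.imread(f"pics/{c}0.png"); h=cv2.cvtColor(im,cv2.COLOR_BGR2HSV)
    m=cv2.inRange(h,(5,170,110),(20,255,255)); 
    n,l,s,ce=cv2.connectedComponentsWithStats(m)
    b=[i for i in range(1,n) if (300<ce[i][0]<365 and 200<ce[i][1]<245 if c=="top" else 265<ce[i][0]<320 and 170<ce[i][1]<210)]
    ys,xs=np.where(np.isin(l,b)); W=back(c,np.c_[xs,ys],.124)[:,:2]
    (cx,cy),sz,a=cv2.minAreaRect((W*1000).astype(np.float32)); print(c,len(xs),cx,cy,sz,a)
    print(cv2.boxPoints(((cx,cy),sz,a)))
    for t in("lid",):
        k=r.silhouettes(c,t)
        if k:
            ys,xs=np.where(k[0]["pixels"]);print(k[0]["confidence"],len(xs))
            W=back(c,np.c_[xs,ys],.127)[:,:2];q=cv2.minAreaRect((W*1000).astype(np.float32));print(q,cv2.boxPoints(q))
print("corners top",back("top",[[269,166],[362,144],[378,205],[283,226]],.128))
print("corners scene",back("scene",[[262,213],[336,178],[363,207],[295,250]],.128))
E
```

```text
top 356 499.9289245605469 -11.859188079833984 (49.66982650756836, 109.155029296875) 15.406184196472168
[[461.4873  34.1595]
 [490.4855 -71.0732]
 [538.3705 -57.8779]
 [509.3724  47.3548]]
0.72 6984
((565.3344116210938, 4.980308532714844), (188.3387451171875, 221.3223114013672), 14.767743110656738) [[ 446.068    87.9821]
 [ 502.4834 -126.0293]
 [ 684.6008  -78.0215]
 [ 628.1854  135.9899]]
scene 192 498.25579833984375 -10.254627227783203 (49.829566955566406, 108.43238830566406) 15.430486679077148
[[459.8138  35.3782]
 [488.6643 -69.1456]
 [536.6978 -55.8875]
 [507.8473  48.6363]]
0.87 4036
((571.0771484375, 6.049125671386719), (191.38941955566406, 221.34408569335938), 15.086566925048828) [[ 449.8752   87.9995]
 [ 507.4862 -125.7157]
 [ 692.2792  -75.9012]
 [ 634.6681  137.8139]]
corners top [[ 0.621   0.1261  0.128 ]
 [ 0.6716 -0.0771  0.128 ]
 [ 0.5368 -0.1103  0.128 ]
 [ 0.4902  0.0929  0.128 ]]
corners scene [[ 0.5582 -0.1095  0.128 ]
 [ 0.505   0.1075  0.128 ]
 [ 0.6279  0.1295  0.128 ]
 [ 0.6978 -0.0713  0.128 ]]
```

Run:
```python
import cv2
im=cv2.imread("pics/top0.png")[125:265,220:420]
cv2.imwrite("pics/topc.png",cv2.resize(im,None,fx=4,fy=4,interpolation=cv2.INTER_CUBIC))
```

```text
(no output)
```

View pics/topc.png

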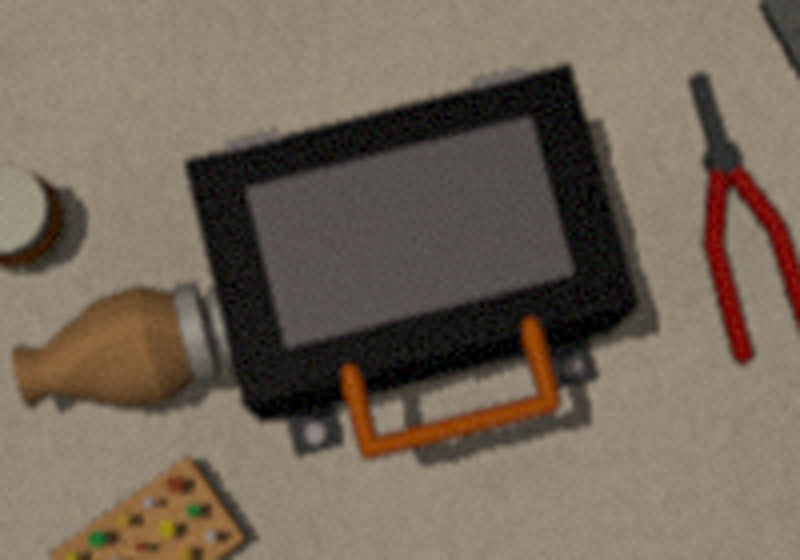

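The top crop shows the case yawed about 15°. The orange bar's outer corners are at full-image px (311,239) and (358,227), and both cameras agree on its position. The bar axis is at about (0.481, -0.016, 0.124) m. The tool turns and moves above it first.

play_rows(translation=[[0,0,0],[0,0,0],[0,0,0],[0,0,0],[0,0,0],[0,0,0],[-0.0527,0.0059,0],[-0.0527,0.0059,0],[-0.0527,0.0059,0],[-0.0527,0.0059,0],[-0.0527,0.0059,0],[-0.0527,0.0059,0],[-0.0527,0.0059,0],[-0.0527,0.0059,0],[-0.0527,0.0059,0],[-0.0527,0.0059,0],[-0.0527,0.0059,0],[-0.0527,0.0059,0],[0,0,0],[0,0,0]], delta_rot=[[0,0,8.6],[0,0,8.6],[0,0,8.6],[0,0,8.6],[0,0,8.6],[0,0,8.6],[0,0,0],[0,0,0],[0,0,0],[0,0,0],[0,0,0],[0,0,0],[0,0,0],[0,0,0],[0,0,0],[0,0,0],[0,0,0],[0,0,0],[0,0,0],[0,0,0]], grip=[-0.45,-0.45,-0.45,-0.45,-0.45,-0.45,-0.45,-0.45,-0.45,-0.45,-0.45,-0.45,-0.45,-0.45,-0.45,-0.45,-0.45,-0.45,-0.45,-0.45], squeeze=15)

```text
clock: 3.1
tool_pos: [0.4802, -0.0152, 0.3027]
eef_rot: [0.606, 0.795, 0.0, -0.0]
contact_force: [0.6, 0.7, -0.4]
opening: 0.278
finger_force: 0.0
```

play_rows(translation=[[0,0,0.02],[0,0,0.02],[0,0,0.02],[0,0,0.02],[0,0,0.02],[0,0,0.02],[0,0,0.014],[0,0,0]], delta_rot=[[0,0,0],[0,0,0],[0,0,0],[0,0,0],[0,0,0],[0,0,0],[0,0,0],[0,0,0]], grip=[-0.45,-0.45,-0.45,-0.45,-0.45,-0.45,-0.45,-0.45])

```text
clock: 4.1
tool_pos: [0.4799, -0.0146, 0.1681]
eef_rot: [0.605, 0.796, -0.0, -0.001]
contact_force: [-0.0, 0.5, 0.1]
opening: 0.273
finger_force: 0.0
```

Run:
```python
from h import *
im=r.snapshot("scene")[120:280,220:420]
cv2.imwrite("pics/grasp.png",cv2.resize(im,None,fx=3,fy=3,interpolation=cv2.INTER_CUBIC))
```

```text
(no output)
```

View pics/grasp.png

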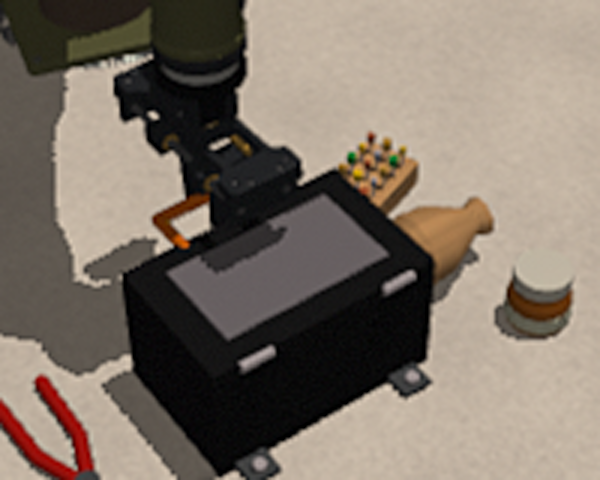

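The fingers straddle the bar with no contact: one is in the gap and the lid is untouched. Next they close.

play_rows(translation=[[0,0,0],[0,0,0],[0,0,0],[0,0,0],[0,0,0]], delta_rot=[[0,0,0],[0,0,0],[0,0,0],[0,0,0],[0,0,0]], grip=[-1,-1,-1,-1,-1], squeeze=15)

```text
clock: 4.78
tool_pos: [0.4811, -0.0155, 0.1693]
eef_rot: [0.606, 0.795, 0.001, 0.001]
contact_force: [0.6, 1.0, 5.8]
opening: 0.122
finger_force: 14.2
```

Run:
```python
import numpy as np
r=.178; a0=np.arctan2(.004,.178)
# bar relative to hinge: x=-r cos(a+a0), z=r sin
a=np.linspace(0,1.75,26)+a0
x=-r*np.cos(a)*1; z=r*np.sin(a)
p=np.round(np.c_[x-x[0],z-z[0]],4); print(np.diff(p,axis=0).round(4).tolist(),p[-1])
```

```text
[[0.0007, 0.0124], [0.0016, 0.0124], [0.0024, 0.0122], [0.0033, 0.012], [0.0042, 0.0118], [0.0049, 0.0114], [0.0057, 0.0111], [0.0065, 0.0106], [0.0072, 0.0102], [0.0079, 0.0096], [0.0086, 0.0091], [0.0092, 0.0084], [0.0097, 0.0078], [0.0103, 0.007], [0.0107, 0.0064], [0.0111, 0.0055], [0.0115, 0.0048], [0.0118, 0.004], [0.0121, 0.0031], [0.0122, 0.0022], [0.0124, 0.0015], [0.0125, 0.0005], [0.0124, -0.0003], [0.0124, -0.0012], [0.0123, -0.0021]] [0.2136 0.1704]
```

play_rows(translation=[[0,0.0007,-0.0124],[0,0.0016,-0.0124],[0,0.0024,-0.0122],[0,0.0033,-0.012],[0,0.0042,-0.0118],[0,0.0049,-0.0114],[0,0.0057,-0.0111],[0,0.0065,-0.0106],[0,0.0072,-0.0102],[0,0.0079,-0.0096],[0,0.0086,-0.0091],[0,0.0092,-0.0084]], delta_rot=[[0,0,0],[0,0,0],[0,0,0],[0,0,0],[0,0,0],[0,0,0],[0,0,0],[0,0,0],[0,0,0],[0,0,0],[0,0,0],[0,0,0]], grip=[-1,-1,-1,-1,-1,-1,-1,-1,-1,-1,-1,-1])

```text
clock: 6.28
tool_pos: [0.5447, 0.0016, 0.2998]
eef_rot: [0.606, 0.796, 0.003, 0.003]
contact_force: [17.8, 1.7, -24.4]
opening: 0.108
finger_force: 16.8
```

play_rows(translation=[[0,0.004,0.003],[0,0,0]], delta_rot=[[0,0,0],[0,0,0]], grip=[-1,-1], squeeze=10)

```text
clock: 6.52
tool_pos: [0.5423, 0.0009, 0.2967]
eef_rot: [0.606, 0.795, -0.002, -0.001]
contact_force: [-1.3, -0.6, 1.4]
opening: 0.104
finger_force: 9.8
```

Run:
```python
from h import *
s=r.get_state();print(s["contact_force"],s["moment"],s["tool_pos"])
im=r.snapshot("scene")[60:260,200:400]
cv2.imwrite("pics/mid.png",cv2.resize(im,None,fx=3,fy=3,interpolation=cv2.INTER_CUBIC))
```

```text
[-1.3121 -0.623   1.4367] [-0.2792  0.292   0.0283] [0.5423 0.0009 0.2967]
```

View pics/mid.png

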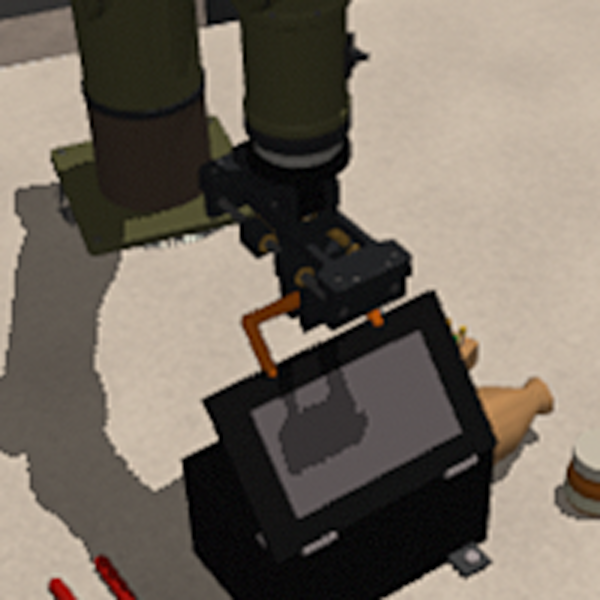

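The force has relaxed and the lid stands near 45°. I'll continue along the arc.

play_rows(translation=[[0,0.0096,-0.008],[0,0.0101,-0.0073],[0,0.0106,-0.0066],[0,0.011,-0.0058]], delta_rot=[[0,0,0],[0,0,0],[0,0,0],[0,0,0]], grip=[-1,-1,-1,-1])

```text
clock: 7.08
tool_pos: [0.5856, 0.0127, 0.3244]
eef_rot: [0.606, 0.795, 0.0, 0.001]
contact_force: [4.5, -2.3, -12.1]
opening: 0.109
finger_force: 10.9
```

play_rows(translation=[[0,0.0114,-0.003],[0,0.0117,-0.0035],[0,0.012,-0.003]], delta_rot=[[0,0,0],[0,0,0],[0,0,0]], grip=[-1,-1,-1])

```text
clock: 7.45
tool_pos: [0.6183, 0.0215, 0.334]
eef_rot: [0.606, 0.795, -0.001, -0.0]
contact_force: [0.9, -3.3, -6.5]
opening: 0.104
finger_force: 10.4
```

play_rows(translation=[[0,0.0123,-0.001],[0,0.0124,-0.001],[0,0.0125,0],[0,0.0125,0.0005],[0,0,0]], delta_rot=[[0,0,0],[0,0,0],[0,0,0],[0,0,0],[0,0,0]], grip=[-1,-1,-1,-1,-1])

```text
clock: 8.07
tool_pos: [0.6666, 0.0345, 0.3357]
eef_rot: [0.606, 0.795, -0.0, 0.001]
contact_force: [0.9, -3.1, -2.0]
opening: 0.1
finger_force: 10.1
```

play_rows(translation=[[0,0.008,0.001],[0,0.006,0.001],[0,0.004,0.001],[0,0,0]], delta_rot=[[0,0,0],[0,0,0],[0,0,0],[0,0,0]], grip=[-1,-1,-1,-1])

```text
clock: 8.57
tool_pos: [0.6839, 0.0393, 0.3329]
eef_rot: [0.606, 0.795, 0.0, 0.001]
contact_force: [1.0, -5.5, -0.6]
opening: 0.097
finger_force: 10.1
```

play_rows(translation=[[0,0.002,0.0005],[0,0.002,0.0005],[0,0,0]], delta_rot=[[0,0,0],[0,0,0],[0,0,0]], grip=[-1,-1,-1])

```text
clock: 8.95
tool_pos: [0.6875, 0.0403, 0.3321]
eef_rot: [0.606, 0.795, -0.0, 0.001]
contact_force: [0.6, -5.5, 0.5]
opening: 0.1
finger_force: 10.1
```

play_rows(translation=[[0,0.002,0.0005],[0,0.002,0.0005],[0,0.001,0]], delta_rot=[[0,0,0],[0,0,0],[0,0,0]], grip=[-1,-1,-1])

```text
clock: 9.32
tool_pos: [0.6882, 0.0404, 0.3319]
eef_rot: [0.607, 0.795, -0.004, -0.003]
contact_force: [-15.1, -6.9, 12.4]
opening: 0.099
finger_force: 9.7
```

The stop is reached. Next I relax, release and lift away.

play_rows(translation=[[0,-0.003,0],[0,0,0],[0,0,0],[0,0,0],[0,0,-0.015],[0,0,-0.025],[0,0,-0.03],[0,0,-0.03],[0,0,0]], delta_rot=[[0,0,0],[0,0,0],[0,0,0],[0,0,0],[0,0,0],[0,0,0],[0,0,0],[0,0,0],[0,0,0]], grip=[-1,-0.1,-0.1,-0.1,-0.1,-0.1,-0.1,-0.1,-0.1])

```text
clock: 10.45
tool_pos: [0.6902, 0.0418, 0.4345]
eef_rot: [0.606, 0.795, 0.003, 0.003]
contact_force: [0.6, -0.4, -1.0]
opening: 0.448
finger_force: 0.0
```

Run:
```python
from h import *
print(r.get_state()["contact_force"],r.get_state()["tool_pos"])
for c in("scene","top"):
    cv2.imwrite(f"pics/{c}1.png",r.snapshot(c))
    for t in("plunger_knob","lid_handle","index_unit"):
        print(c,t,[(np.round(d["point"],4),round(d["confidence"],2)) for d in r.look_for(c,t)[:2]])
```

```text
[ 0.6454 -0.3638 -0.9723] [0.6902 0.0418 0.4345]
scene plunger_knob []
scene lid_handle [(array([0.6843, 0.0257, 0.2129]), 0.72)]
scene index_unit []
top plunger_knob []
top lid_handle []
top index_unit []
```

View pics/top1.png

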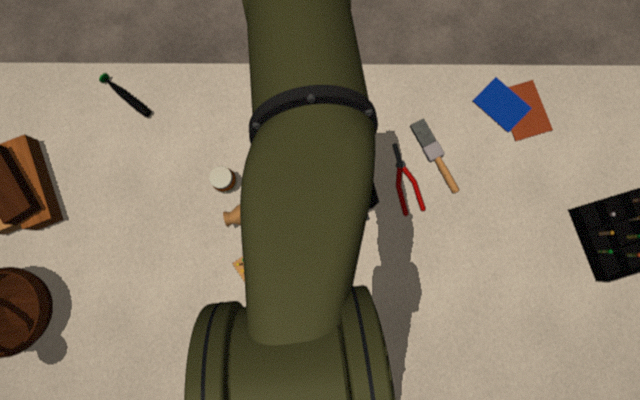

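play_rows(translation=[[0.05,-0.025,0],[0.05,-0.025,0],[0.05,-0.025,0],[0.05,-0.025,0],[0.05,-0.025,0],[0.05,-0.025,0],[0,0,0]], delta_rot=[[0,0,0],[0,0,0],[0,0,0],[0,0,0],[0,0,0],[0,0,0],[0,0,0]], grip=[1,1,1,1,1,1,1])

```text
clock: 11.72
tool_pos: [0.4609, 0.2957, 0.4306]
eef_rot: [0.602, 0.798, 0.0, -0.002]
contact_force: [0.6, -1.4, -0.3]
opening: 1.005
finger_force: 0.0
```

Run:
```python
from h import *
s=r.get_state();print(s["q"],s["tool_pos"])
for c in("scene","top"):
    im=r.snapshot(c);cv2.imwrite(f"pics/{c}2.png",im)
    for t in("plunger_knob","lid_handle","index_unit"):
        print(c,t,[(np.round(d["point"],4),round(d["confidence"],2)) for d in r.look_for(c,t)[:2]])
cv2.imwrite("pics/top2c.png",cv2.resize(im[100:260,200:400],None,fx=3.5,fy=3.5,interpolation=cv2.INTER_CUBIC))
# red mask in top
h=cv2.cvtColor(im,cv2.COLOR_BGR2HSV); m=cv2.inRange(h,(0,140,70),(8,255,255))|cv2.inRange(h,(170,140,70),(180,255,255))
n,l,st,ce=cv2.connectedComponentsWithStats(m)
for i in range(1,n):
    if st[i][4]>8: print(st[i],ce[i])
```

```text
[-0.6337  0.4441 -0.0305  1.6181  0.0109  1.0799 -0.3881] [0.4609 0.2957 0.4306]
scene plunger_knob []
scene lid_handle [(array([0.6845, 0.0292, 0.2117]), 0.75)]
scene index_unit []
top plunger_knob []
top lid_handle [(array([0.6703, 0.0343, 0.214 ]), 0.61)]
top index_unit [(array([ 0.5894, -0.0104,  0.0755]), 0.73)]
[514 114  14  14  16] [521.3125 120.    ]
[396 167  29  49 440] [407.3909 189.0886]
[327 182  11  12 103] [332.1068 187.2621]
```

View pics/top2c.png

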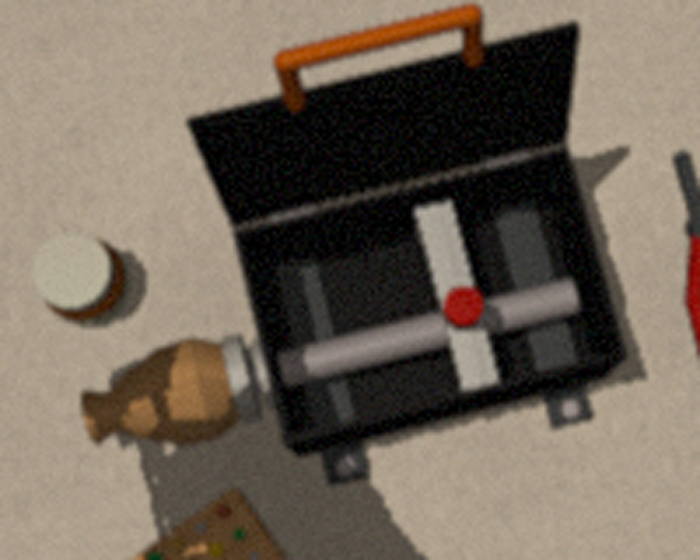

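Run:
```python
from h import *
for z in(.102,.106,.114): print(z,back("top",[[332.1,187.3]],z))
K=cv2.imread("pics/top2.png")
# silhouette fit of upright cylinder
h=cv2.cvtColor(K,cv2.COLOR_BGR2HSV); m=(cv2.inRange(h,(0,120,50),(8,255,255))|cv2.inRange(h,(170,120,50),(180,255,255)))[175:200,320:345]
yy,xx=np.where(m); print(len(xx),xx.mean()+320,yy.mean()+175)
th=np.linspace(0,2*np.pi,60)
from scipy.optimize import fsolve
def f(p):
    C=np.vstack([np.c_[p[0]+.013*np.cos(th),p[1]+.013*np.sin(th),0*th+z] for z in(.09,.114)])
    hl=cv2.convexHull(proj("top",C).astype(np.float32)); M=cv2.moments(hl)
    return [M["m10"]/M["m00"]-(xx.mean()+320),M["m01"]/M["m00"]-(yy.mean()+175)]
p=fsolve(f,[.58,-.02],epsfcn=1e-4);print(p)
yc=np.array([-.266,.964]);xc=np.array([.964,.266]);o=np.array([.481,-.016])
print("case coords rel handle line",(p-o)@xc,(p-o)@yc,"expect x 96")
pos=r.get_state()["tool_pos"]
print(p-pos[:2])
```

```text
0.102 [[ 0.5791 -0.0124  0.102 ]]
0.106 [[ 0.5785 -0.0123  0.106 ]]
0.114 [[ 0.5771 -0.0121  0.114 ]]
108 332.1388888888889 187.05555555555554
[ 0.5795 -0.0125]
case coords rel handle line 0.09588385674753547 -0.02278920468461701 expect x 96
[ 0.1139 -0.3025]
```

The lid leans open on its stop. The red knob is at px (332,187), which is (0.5795, -0.0125) m and matches the case geometry. I turn the tool 90° so the fingers close along the case's y, then move above the knob.

play_rows(translation=[[0,0,0],[0,0,0],[0,0,0],[0,0,0],[0,0,0],[0,0,0],[0,0,0],[0,0,0],[0,0,0],[0.0037,0.0402,0],[0.0037,0.0402,0],[0.0037,0.0402,0],[0.0037,0.0402,0],[0.0037,0.0402,0],[0.0037,0.0402,0],[0.0037,0.0402,0],[0.0037,0.0402,0],[0,0,0],[0,0,0]], delta_rot=[[0,0,10],[0,0,10],[0,0,10],[0,0,10],[0,0,10],[0,0,10],[0,0,10],[0,0,10],[0,0,10],[0,0,0],[0,0,0],[0,0,0],[0,0,0],[0,0,0],[0,0,0],[0,0,0],[0,0,0],[0,0,0],[0,0,0]], grip=[0.4,0.4,0.4,0.4,0.4,0.4,0.4,0.4,0.4,0.4,0.4,0.4,0.4,0.4,0.4,0.4,0.4,0.4,0.4])

```text
clock: 14.5
tool_pos: [0.5785, -0.0106, 0.4303]
eef_rot: [0.991, 0.134, -0.0, -0.001]
contact_force: [-0.2, 0.6, 0.9]
opening: 0.694
finger_force: 0.0
```

Run:
```python
from h import *
s=r.get_state();print(s["q"],s["tool_pos"])
M=R.from_quat(s["eef_rot"]).as_matrix();print(M)
print((np.array([.5795,-.0125,.147])-s["tool_pos"])@M)
```

```text
[-0.2984  0.5199  0.4079  1.5427 -0.2213  1.1254 -1.1452] [ 0.5785 -0.0106  0.4303]
[[ 0.9642  0.2652 -0.0006]
 [ 0.2652 -0.9642  0.0011]
 [-0.0003 -0.0012 -1.    ]]
[0.0005 0.0024 0.2833]
```

play_rows(translation=[[0.0005,0.002,0.03],[0,0,0.03],[0,0,0.03],[0,0,0.03],[0,0,0.03],[0,0,0.03],[0,0,0.02],[0,0,0.02],[0,0,0]], delta_rot=[[0,0,0],[0,0,0],[0,0,0],[0,0,0],[0,0,0],[0,0,0],[0,0,0],[0,0,0],[0,0,0]], grip=[0.4,0.4,0.4,0.4,0.4,0.4,0.4,0.4,0.4])

```text
clock: 15.62
tool_pos: [0.5787, -0.011, 0.2094]
eef_rot: [0.991, 0.135, -0.002, -0.001]
contact_force: [-0.9, 0.5, 0.2]
opening: 0.7
finger_force: 0.0
```

Run:
```python
from h import *
s=r.get_state();print(s["tool_pos"],s["contact_force"])
for c in("scene","top"): print(c,[(np.round(d["point"],4),round(d["confidence"],2)) for d in r.look_for(c,"lid_handle")[:2]]) if r.snapshot(c) is not None else 0
im=r.snapshot("scene")[60:290,200:400]
cv2.imwrite("pics/desc.png",cv2.resize(im,None,fx=2.5,fy=2.5,interpolation=cv2.INTER_CUBIC))
```

```text
[ 0.5787 -0.011   0.2094] [-0.8807  0.4792  0.2251]
scene [(array([0.6835, 0.0283, 0.2112]), 0.91)]
top [(array([0.6552, 0.0854, 0.2322]), 0.78)]
```

View pics/desc.png

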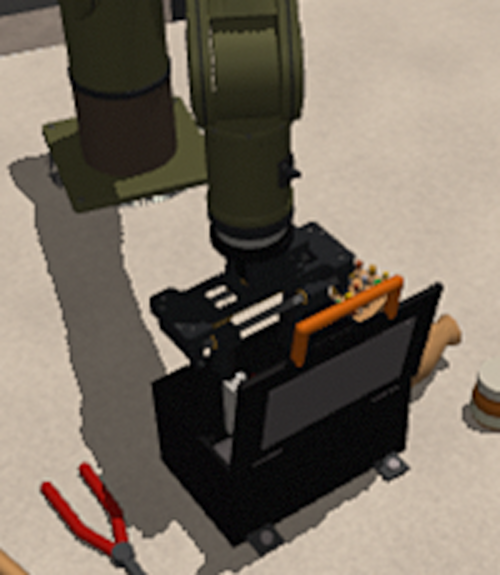

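The lid stays open and the gripper has room. I descend the rest and grip.

play_rows(translation=[[0,0.001,0.02],[0,0,0.02],[0,0,0.012],[0,0,0.01],[0,0,0],[0,0,0],[0,0,0],[0,0,0],[0,0,0],[0,0,0]], delta_rot=[[0,0,0],[0,0,0],[0,0,0],[0,0,0],[0,0,0],[0,0,0],[0,0,0],[0,0,0],[0,0,0],[0,0,0]], grip=[0.4,0.4,0.4,0.4,0.4,-1,-1,-1,-1,-1], squeeze=40)

```text
clock: 17.12
tool_pos: [0.5795, -0.0119, 0.1488]
eef_rot: [0.991, 0.135, -0.0, -0.001]
contact_force: [-1.2, 5.2, 3.7]
opening: 0.28
finger_force: 40.0
```

play_rows(translation=[[0,0,-0.003],[0,0,-0.003],[0,0,-0.003],[0,0,-0.003],[0,0,-0.003],[0,0,0]], delta_rot=[[0,0,0],[0,0,0],[0,0,0],[0,0,0],[0,0,0],[0,0,0]], grip=[-1,-1,-1,-1,-1,-1])

```text
clock: 17.88
tool_pos: [0.5795, -0.0119, 0.1623]
eef_rot: [0.991, 0.135, -0.001, -0.001]
contact_force: [0.8, 5.4, -9.8]
opening: 0.281
finger_force: 40.0
```

play_rows(translation=[[0,0,-0.002],[0,0,-0.002],[0,0,-0.001],[0,0,0],[0,0,0]], delta_rot=[[0,0,0],[0,0,0],[0,0,0],[0,0,0],[0,0,0]], grip=[-1,-1,-1,-1,-1])

```text
clock: 18.5
tool_pos: [0.5796, -0.0119, 0.1669]
eef_rot: [0.991, 0.135, -0.001, -0.001]
contact_force: [2.2, 6.3, -11.8]
opening: 0.279
finger_force: 40.0
```

play_rows(translation=[[0,0,-0.001],[0,0,-0.001],[0,0,0],[0,0,0]], delta_rot=[[0,0,0],[0,0,0],[0,0,0],[0,0,0]], grip=[-1,-1,-1,-1])

```text
clock: 19.0
tool_pos: [0.5795, -0.0119, 0.1671]
eef_rot: [0.991, 0.135, -0.001, -0.001]
contact_force: [5.8, 4.4, -24.8]
opening: 0.278
finger_force: 40.0
```

The plunger is on its stop: the force jumped with almost no travel. I ease off slightly, let it settle, and check.

play_rows(translation=[[0,0,0.0007],[0,0,0],[0,0,0],[0,0,0],[0,0,0],[0,0,0]], delta_rot=[[0,0,0],[0,0,0],[0,0,0],[0,0,0],[0,0,0],[0,0,0]], grip=[-1,-1,-1,-1,-1,-1])

```text
clock: 19.75
tool_pos: [0.5795, -0.0119, 0.167]
eef_rot: [0.991, 0.135, -0.001, -0.001]
contact_force: [4.1, 5.7, -20.9]
opening: 0.281
finger_force: 40.0
```

Run:
```python
from h import *
im=r.snapshot("scene")
print([(np.round(d["point"],4),round(d["confidence"],2)) for d in r.look_for("scene","lid_handle")[:1]])
s=r.get_state();print(s["tool_pos"],s["contact_force"],s["opening"],s["finger_force"])
if s["contact_force"][2]<-10 and s["tool_pos"][2]>.1665: print(r.finish_job())
```

```text
[(array([0.6828, 0.0282, 0.2123]), 0.61)]
[ 0.5795 -0.0119  0.1671] [  4.1671   4.7852 -20.6769] 0.27785417444151905 40.00901609659195
the job is handed in; nothing more can be done
None
```

The lid is open and resting on its stop, and I handed the job in at about 20 s with the gripper still holding the red plunger knob on its upper stop, about 18 mm up, so the pin should be clear of its hole.

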